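Press a wall hook's peg home with locking pliers, then release them

TASK

Set the loose wall hook upright between the open jaws of the bench-mounted locking pliers, its back to the fixed jaw and its block pushed in against the end stop, then squeeze the blue handles over centre until the pliers lock by themselves and have pressed the peg fully home, without straining them once they have snapped shut; press the peg only with the pliers, keeping the fingers off it. Let go, and then, with the pliers still locked, pull the red release lever to unlock them and swing the handle out so that the jaw stands well clear of the peg, leaving the hook in its place and the other goods where they are.

Things in the scene. Friction and masses are not known exactly. Their poses are not given: they have to be found in the camera images.
- block: The loose wall hook (about 110 g): a pale oak block 24 (its x) x 56 (y) x 66 mm tall (z), upright, origin at the centre of the block's underside. A dark turned peg (21 mm across at most) sticks out of its -x face (toward the robot at yaw 0), its axis 20 mm above the underside; +x is the plain back. A finished hook like it, peg home, stands by; leave that alone.
- peg: The hook's peg. Origin on its axis at its inner shoulder: home, it lies on the block's -x face (x = -12 mm in the block's axes); at the start it stands 7 to 9 mm proud of that (x = -19 to -21 mm). It is a tight sliding fit along the block's x (about 16 N to push; keep the fingers off it).
- peg_tip (a point): Outer end of the peg, 45 mm in front of the block's -x face when home.
- pliers: Locking pliers lying flat on a 6 mm base board; nothing is over 42 mm above the table. Origin on the table. Jaws toward +y, handles toward -y. The fixed jaw's anvil face looks to -x, at x = +50 mm (y 88 to 128, top z = 39 mm); the end stop's face looks to +y, at y = +80 mm (x 26 to 62, same height). The mouth is open to +y and above. The fixed handle runs at x = +32 mm, y -75 to -160 mm.
- seat (a point): Where the block's origin belongs: on the base board's upper face (z = 6 mm), block back against the anvil and its -y face against the end stop. Its axes are those of pliers; the block's axes should match them.
- jaw: The moving jaw, pivoting about a vertical pin at its origin; it swings toward the pliers' +x as the handle is squeezed. Its pad presses on the peg tip; at the start 84 mm or more lie between pad and anvil, while hook and proud peg together are at most 78 mm deep.
- pad (a point): Middle of the moving jaw's pressing face, 26 mm above the table. In the pliers' axes its x is about -51 mm fully open, -36 mm or less at the start, and about -16 mm when locked.
- handle_pivot (a point): Vertical pin about which the moving handle turns, 26 mm above the table. Squeezing turns the handle counterclockwise from above, by 0.35 to 0.57 rad from its start to the lock; it stays where it is left, and has a stop at each end. Where the centre lies depends on the setting screw and differs by up to 20 mm at the grip from one time to the next, so feel for it.
- handle_grip (a point): Outer (-x) face of the moving handle's blue sleeve, 125 mm from the pin; sleeve z 13 to 40 mm. Squeezing moves it to the pliers' +x. It takes about 6 to 16 N here while the peg is pressed; past the centre the resistance vanishes and it snaps by itself a few mm further to a hard stop. A hand force over 28 N strains the pliers.
- lever (a joint): Release lever angle on the moving handle, rad: 0 at rest (a light spring returns it), 0.32 at its stop, growing as its tail is pulled away from the fixed handle. At its stop it breaks the lock (about 5 to 10 N at the tail), and pulling on swings the handle open, lightly, until the handle meets its own open stop.
- lever_tail (a point): Centre of the release lever's red tail plate: 10 mm thick, 57 mm long, 32 mm tall (z 10 to 42 mm), reaching past both handles' ends, so it can be pinched from above or pushed from its fixed-handle side (to the pliers' -x). Its pin is on the handle, 84 mm toward the jaws from this point.
- finished_hook: Finished wall hook like the loose one, peg home; bystander, leave alone. Origin at its underside.
- honey_jar: Amber jar, 68 mm across, 85 mm tall; bystander. Origin at its underside.
- mug: Blue mug, 85 mm tall; bystander. Origin at its underside.
- squash: Small yellow squash, 92 mm across; bystander. Origin at its underside.
- dipper: Wooden honey dipper, 165 mm long; bystander. Origin at its underside.
- spoon: Wooden spoon; bystander. Origin at its underside.
Things that resemble listed ones, but are neither listed nor needed, are in the scene too. What is shaped like the block but pink or purple is not meant.

How it is judged (in metres and radians):
On the way, in this order (a step that is already met when the one before it is completed fails the run):
1. the hook stands upright in the jaws, block against the end stop, peg still proud (y of block in the frame of seat between -0.005 and 0.005 m and angle between the x axis of block and the x axis of pliers, either way round below 0.1 rad and angle between block's own z axis and vertical below 0.1 rad and x of block in the frame of seat between -0.007 and 0.004 m and x of peg in the frame of block below -0.016 m and distance between block and seat below 0.009 m), for 0.2 s.
2. the pliers hold by themselves, untouched, with the peg pressed home (y of block in the frame of seat between -0.005 and 0.005 m and angle between the x axis of block and the x axis of pliers, either way round below 0.1 rad and angle between block's own z axis and vertical below 0.1 rad and contact force between the fingers and pliers below 0.3 N and contact force between the fingers and block below 0.3 N and x of peg in the frame of block above -0.0135 m and contact force between jaw and block above 10 N), for 0.4 s.
3. the release lever is pulled while the pliers are still locked on the peg (value of joint lever above 0.1 rad and contact force between jaw and block above 8 N).
At the end, for the whole second after the job is handed in: Peg home (within 1.5 mm); hook upright and at rest at its seat (4 mm across the jaws, 5 mm along the anvil, 0.1 rad); pliers unlocked, the pad at least 7 mm clear of the peg (its x below -26 mm in the pliers' axes); lever back at rest; robot touching nothing (y of block in the frame of seat between -0.005 and 0.005 m and angle between the x axis of block and the x axis of pliers, either way round below 0.1 rad and angle between block's own z axis and vertical below 0.1 rad and contact force between the fingers and pliers below 0.3 N and contact force between the fingers and block below 0.3 N and x of block in the frame of seat between -0.004 and 0.004 m and x of peg in the frame of block above -0.0135 m and x of pad in the frame of pliers below -0.026 m and value of joint lever below 0.05 rad and distance between block and seat below 0.008 m and linear speed of block below 0.01 m/s).
It fails at once if the fingers press on the pliers with more than 28 N (contact force between the fingers and pliers above 28 N).
It fails at once if the fingers push on the peg (contact force between the fingers and peg above 8 N).
It fails at once if the hook is tipped over (angle between block's own z axis and vertical above 0.5 rad).
It fails at once if another thing on the table is moved more than 30 mm (distance of any of finished_hook, honey_jar, mug, squash, dipper, spoon from where it was at the start of the episode above 0.03 m).
It also fails if it takes over 72 s, if anything falls off the work surface, if the arm or the gripper's body presses on something with over 40 N, if the wrist force passes 120 N, or if a joint passes its speed limit or range.

ROBOT

A 6-joint arm with a two-finger parallel gripper is mounted at the origin on the work surface. World frame = base frame: x ahead of the robot, y to its left, z up, the work surface at z = 0. Lengths are in mm, angles in rad, forces in N, time in s.
With the tool pointing down it reaches from about 400 to 925 mm from the base axis. Payload 12.5 kg.
Tool frame: the origin (TCP) lies between the finger pads; the fingertips stand 11 mm ahead of it and the grasp point (between the pads) lies 8 mm behind it (env.tip_extent is the distance from the TCP to the fingertips, in mm); x points along the fingers, z is the direction in which the jaws open and shut, and the axes are right-handed (so a half turn about x gives the same grasp; the last joint's range is limited). The gripper opens to 95 mm and grips with 3 to 60 N. Pads are 20 mm wide; open, the fingers measure 119 mm over their backs; the gripper's body (75 mm by 180 mm) begins 59 mm behind the grasp point.
Start: joints at [-1.399, 0.491, 1.559, -0, 1.092, -0.106], TCP at [171.423, -601.049, 225.661] pointing down, gripper open.
Joint ranges: [-3.1, 3.1], [-0.84, 2.19], [0.05, 2.79], [-1.13, 4.28], [0.06, 2.93], [-2.69, 2.69]. Speed limits (rad/s): [2.22, 2.22, 2.79, 3.14, 3.14, 3.14].

INTERFACE

Orientations are given as [roll, pitch, yaw] about the fixed x, y, z axes, in that order (R = Rz(yaw) Ry(pitch) Rx(roll)).
In Python, from cell import status, imaging, env gives the robot as it stands. The module is installed in compiled form; this text tells all that it offers.
- The arm moves only by the tool apply_moves, never from a script. Its argument "increments" is a list of rows, each a list of 5 numbers: the closure, from 0 (fully open) to 1 (shut), then the shift along the tool's x, y, z in mm, then the turn about the tool's x in degrees. A call has 1 to 10 rows; each row shifts and turns the commanded pose from where the row before left it, along the tool's axes as they then stand; what a row does not reach is not made up. A row lasts 1/10 s, in which the tool goes at most 50 mm and 8.59 degrees, less where a joint would pass 70% of its speed; a pose out of reach is approached as far as the arm can. A call with a gripper value outside its range is refused whole. The fingers move at their own pace and stop on an object; the grip force is fixed at half the most. Time passes only in rows, so rows that do not move let the fingers close. It gives the time, the measured TCP pose, the force and the opening at its end, in the units of the state.
- status.state(): the state, without advancing time (a new reading comes with each control period).
- imaging.read_camera(name): name is "scene" or "top" or "wrist"; returns a dict with "pixels" (384x512x3 uint8, red, green, blue), "fovy" (degrees; the focal length in pixels is half the picture's height over the tangent of half this angle, whatever the lens; pixels are square), "cx", "cy" (the principal point, pixels), "R" (3x3) and "t" (3): a world point X has camera coordinates R X + t. Camera axes: x right, y down, z forward; pixel columns grow to the right and rows downward; lengths in mm; the calibration is good to about 2 mm. A picture is of the moment at which its call begins. There is no depth.
- env.job_done(): hands the job in, once; it reports no verdict.
The state is a dict: "t": time; "joints": joint angles; "qvel": joint speeds; "tau": joint torques, N m; "eef_pos": TCP position; "tcp_rot": TCP orientation; "ft_force": force on the tool from outside, world axes, zero at the start; "moment": the same for the moment, N m; "opening": opening from 0.0 (shut) to 1.0 (fully open).
Only numpy, scipy, OpenCV 4.12 (cv2) and the standard library are available. Lean on these libraries where they do the work, as an engineer would, in place of code of your own. Each camera call takes 0.05 s, during which the arm holds its last target. There are 200 camera calls.

## Working session

There is one attempt and no reset: what is moved stays moved. The work goes in short steps, Python scripts to look and compute and a tool call to move; the robot and the scene stay as the last step left them, time stands still between calls to the robot, and variables do not carry over. Pictures are saved under pics/ and viewed, about 8 in all and at most 12, crops included, and the job is handed in when it is done.

Besides the shell and the picture viewer there is one more tool, called after "Emit:" as a command line: name --pt "numbers of a row" for each row, then --argument value for the rest. apply_moves: Moves the arm, as the interface text tells. Its arguments: {"type":"object","properties":{"increments":{"type":"array"}},"required":["increments"]}

```bash
mkdir -p pics; cat > h.py <<'E'
import numpy as np, cv2
from cell import status, imaging, env
def shot(n,f=None):
    c=imaging.read_camera(n)
    if f: cv2.imwrite('pics/'+f,c['pixels'][:,:,::-1])
    return c
def foc(c): return c['pixels'].shape[0]/2/np.tan(np.radians(c['fovy'])/2)
def ray(c,u,v):
    R=np.array(c['R']);t=np.array(c['t']);f=foc(c)
    d=R.T@np.array([(u-c['cx'])/f,(v-c['cy'])/f,1]);return -R.T@t,d
def onz(c,u,v,z):
    o,d=ray(c,u,v);return (o+d*(z-o[2])/d[2]).round(1)
def proj(c,X):
    p=np.array(c['R'])@np.array(X)+np.array(c['t']);return p[:2]/p[2]*foc(c)+[c['cx'],c['cy']]
E
python3 - <<'E'
from h import *
a=shot('top');b=shot('scene')
for n,c in(('top',a),('scene',b)):
    np.save(n+'.npy',c,allow_pickle=True)
    cv2.imwrite(f'pics/{n}0.png',cv2.resize(c['pixels'][:,:,::-1],(800,600),interpolation=cv2.INTER_CUBIC))
    o,d=ray(c,c['cx'],c['cy']);print(n,o.round(),d.round(2),foc(c),c['cx'],c['cy'])
    print([onz(c,u,v,0) for u,v in((0,0),(511,0),(0,383),(511,383))])
s=status.state();print(s)
E
```

```text
top [ 509.    2. 1255.] [ 0.05 -0.   -1.  ] 346.95809148918045 253.44133262153332 188.11365916339997
[array([1294. ,  925.4,    0. ]), array([1246.4, -974.9,    0. ]), array([-95.2, 910.6,   0. ]), array([-140.2, -889.9,    0. ])]
scene [1241. -367.  812.] [-0.64  0.34 -0.69] 376.1452904388442 252.4327770434393 191.23533012838723
[array([-2138.8,  -569.7,     0. ]), array([-259.8, 2351.9,    0. ]), array([ 725.5, -698.8,    0. ]), array([1234.4,  212.1,    0. ])]
{'t': 0.1, 'joints': array([-1.39858652e+00,  4.91474445e-01,  1.55937901e+00, -7.17593565e-06,
        1.09171355e+00, -1.05610133e-01]), 'qvel': array([-4.87953736e-04, -4.75605205e-04, -3.43093052e-04,  6.90613142e-05,
        8.09249621e-05,  1.12145461e-03]), 'tau': array([ 4.27622654e-03, -6.13619184e+01, -2.58607024e+01,  6.94224704e-02,
        4.70058003e-02, -6.90639763e-05]), 'eef_pos': array([ 171.39145619, -600.82894097,  225.13888524]), 'tcp_rot': array([3.04251486, 1.56982196, 1.74954179]), 'ft_force': array([-1.14542416, -0.20972726, -0.0069063 ]), 'moment': array([-0.02448017, -0.01296885, -0.03143779]), 'opening': 0.9986132002697528}
```

View pics/top0.png

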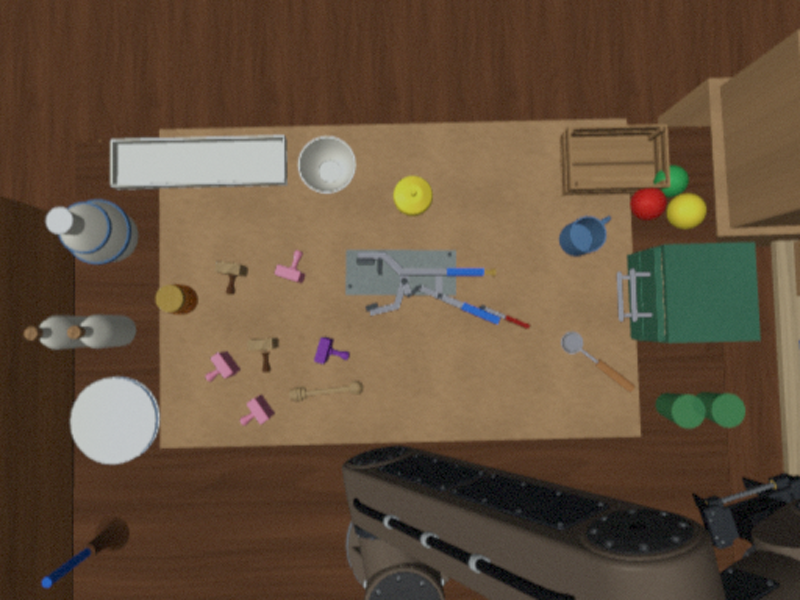

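View pics/scene0.png

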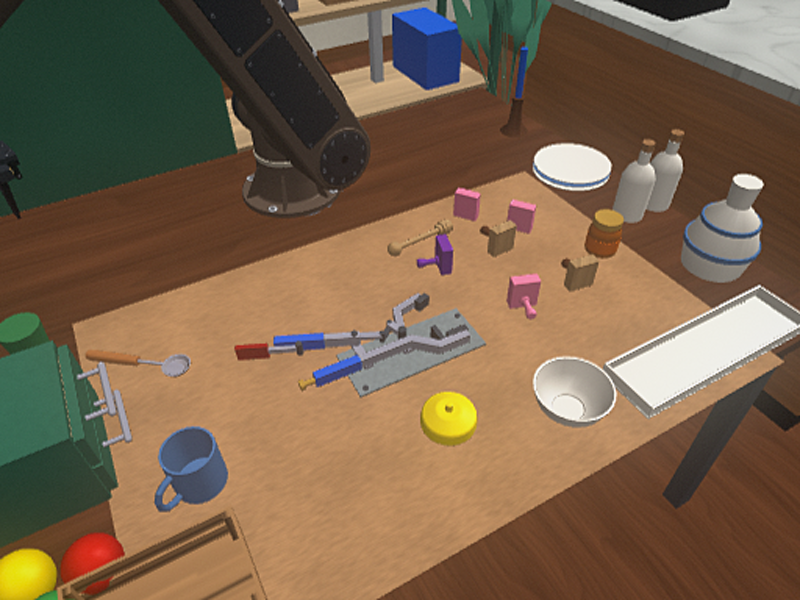

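The top view (up = world +x, left = +y) shows the pliers at about (400,280), with the jaws to the left and axes close to world. Two oak hooks stand at (230,270) and (262,350). Next I'll get coarse positions and move the wrist camera in.

```bash
cat >> h.py <<'E'
from scipy.spatial.transform import Rotation as Ro
def tool():
    s=status.state();R=Ro.from_euler('xyz',s['tcp_rot']).as_matrix();return s,R
def go(x,y,z):
    s,R=tool();d=np.array([x,y,z])-s['eef_pos'];print('tool shift',(R.T@d).round(1))
E
python3 - <<'E'
from h import *
a=np.load('top.npy',allow_pickle=True).item();b=np.load('scene.npy',allow_pickle=True).item()
k=1/1.5625
for n,u,v,z in(('A',230,268,66),('Apeg',230,290,20),('B',262,343,66),('Bpeg',266,369,20),('anvil',370,259,39),('piv',408,287,30),('fixhend',485,272,26),('gripend',500,320,26),('tail',517,322,42),('base tl',346,252,6),('base tr',456,250,6),('base bl',346,296,6),('base br',456,295,6)):
    print(n,onz(a,u*k,v*k,z))
s,R=tool();print(R.round(3));go(600,200,330)
w=shot('wrist');o,d=ray(w,w['cx'],w['cy']);print('wcam',R.T@(o-s['eef_pos']),R.T@d,foc(w))
def up(c,x0,y0,x1,y1,f): return cv2.resize(c['pixels'][y0:y1,x0:x1,::-1],None,fx=f,fy=f,interpolation=cv2.INTER_CUBIC)
p=up(a,110,150,350,250,3);q=up(b,140,110,410,260,2.67)[:, :720]
cv2.imwrite('pics/crop.png',np.vstack([p,cv2.resize(q,(720,300))]))
E
```

```text
A [633.  364.3  66. ]
Apeg [587.5 378.8  20. ]
B [466.7 296.   66. ]
Bpeg [406.2 299.1  20. ]
anvil [648.3  57.   39. ]
piv [583.5 -27.1  30. ]
fixhend [ 613.6 -203.1   26. ]
gripend [ 503.7 -233.5   26. ]
tail [ 498.4 -268.3   42. ]
base tl [669.8 113.7   6. ]
base tr [ 668. -141.    6.]
base bl [567.8 115.8   6. ]
base br [ 563.8 -137.9    6. ]
[[-0.     0.962  0.274]
 [ 0.001  0.274 -0.962]
 [-1.     0.    -0.001]]
tool shift [-104.2  631.8 -652.7]
wcam [-158.66510977   77.73156978    0.60540678] [ 9.62039764e-01 -2.72909056e-01  3.74423684e-04] 264.42319529131674
```

View pics/crop.png

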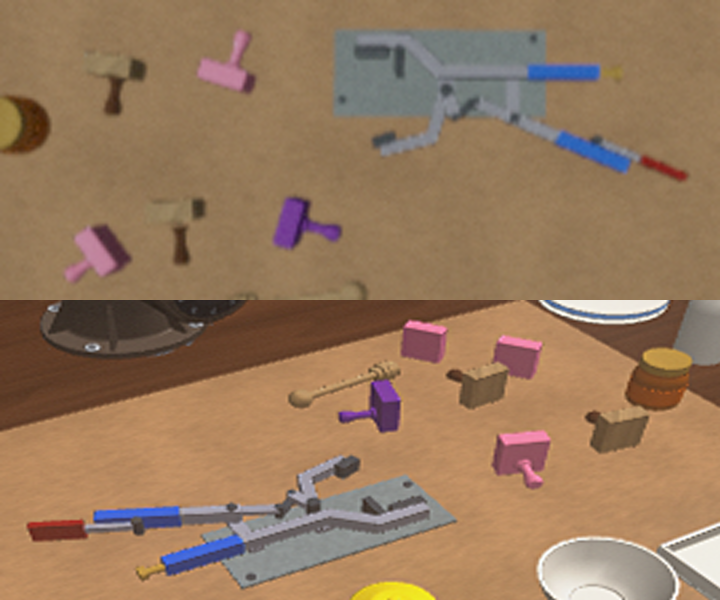

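Emit:
apply_moves --pt "0 0 47 -17 0" --pt "0 0 47 -17 0" --pt "0 0 47 -17 0" --pt "0 0 47 -17 0" --pt "0 0 47 -17 0" --pt "0 0 47 -17 0" --pt "0 0 47 -17 0" --pt "0 0 47 -17 0" --pt "0 0 47 -17 8" --pt "0 0 47 -17 7.9"

```text
t: 1.15
eef_pos: [581.8, -312.7, 225.7]
tcp_rot: [-1.9, 1.57, 2.807]
ft_force: [1.1, -1.2, 0.4]
opening: 1.0
```

Emit:
apply_moves --pt "0 0 0 -48 0" --pt "0 0 0 -48 0" --pt "0 0 0 -48 0" --pt "0 0 0 -48 0" --pt "0 0 0 -48 0" --pt "0 0 0 -48 0" --pt "0 0 0 -48 0" --pt "0 0 0 -48 0" --pt "0 0 0 -48 0" --pt "0 0 0 -48 0"

```text
t: 2.15
eef_pos: [579.9, 167.4, 225.5]
tcp_rot: [-0.755, 1.571, -2.326]
ft_force: [0.6, 0.3, -1.0]
opening: 0.998
```

```bash
python3 - <<'E'
from h import *
s,R=tool();print(s['eef_pos'],s['joints'].round(3));print(R.round(3))
w=shot('wrist');np.save('w1.npy',w)
cv2.imwrite('pics/w1.png',cv2.resize(w['pixels'][:,:,::-1],(800,600),interpolation=cv2.INTER_CUBIC))
E
```

```text
[579.94732678 167.36990017 225.53714669] [ 0.172  0.461  1.613 -0.     1.068  1.742]
[[-0.  1.  0.]
 [-0.  0. -1.]
 [-1. -0.  0.]]
```

View pics/w1.png

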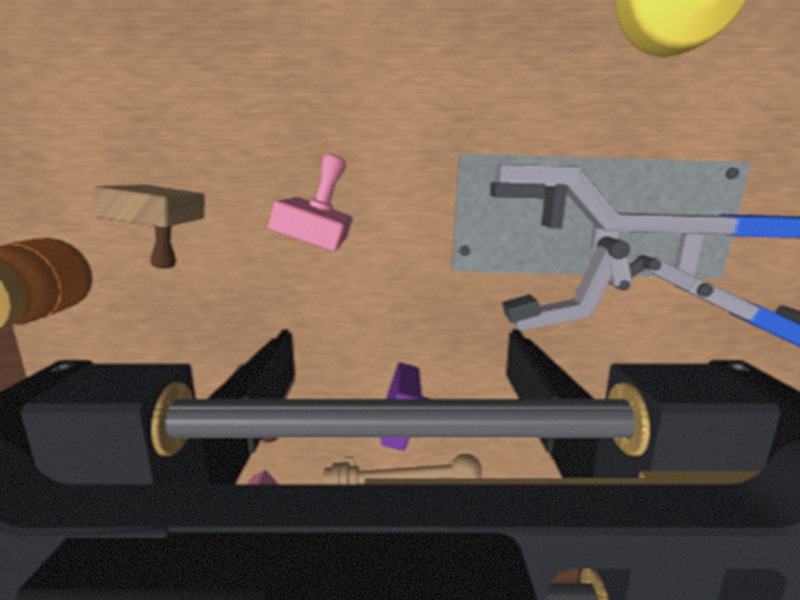

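The wrist picture shows hook A at (150,210) with its peg toward −x, and the pliers' mouth at (520,200). I'll move back to see both hooks.

Emit:
apply_moves --pt "0 0 -34 -33 0" --pt "0 0 -34 -33 0" --pt "0 0 -34 -33 0" --pt "0 0 -34 -33 0" --pt "0 0 -34 -33 0" --pt "0 0 0 0 0"

```text
t: 2.8
eef_pos: [406.7, 333.0, 225.6]
tcp_rot: [-1.671, 1.57, 3.046]
ft_force: [-0.3, 0.1, -0.3]
opening: 0.999
```

```bash
python3 - <<'E'
from h import *
s,R=tool();print(s['eef_pos'],s['joints'].round(3))
w=shot('wrist');np.save('w2.npy',w)
cv2.imwrite('pics/w2.png',cv2.resize(w['pixels'][:240,:,::-1],(800,375),interpolation=cv2.INTER_CUBIC))
E
```

```text
[406.69248091 333.01872173 225.6302873 ] [5.600e-01 3.510e-01 1.800e+00 1.000e-03 9.920e-01 2.126e+00]
```

View pics/w2.png

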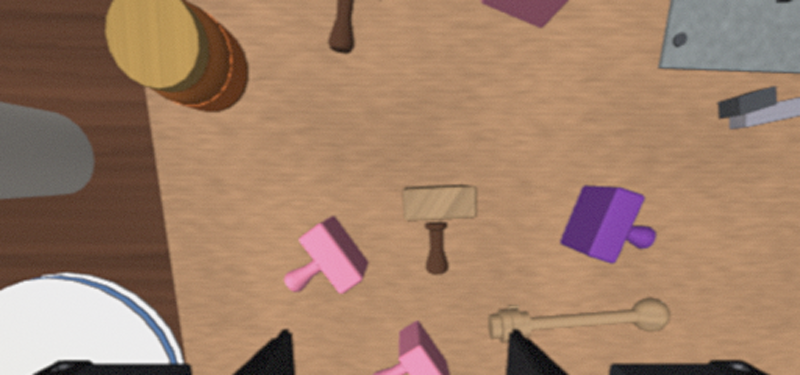

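Hook B at (440,202) shows a gap between the block face (row 220) and the peg shoulder (row 227), so B is the loose hook. Next: B's pose and the pliers' pose.

```bash
python3 - <<'E'
from h import *
k=1/1.5625
w2=np.load('w2.npy',allow_pickle=True).item();w1=np.load('w1.npy',allow_pickle=True).item()
im=w2['pixels'];roi=im[110:148,250:312].astype(int)
# oak top: bright desaturated yellowish vs table
hsv=cv2.cvtColor(im,cv2.COLOR_RGB2HSV)
print('oak',hsv[130,280],hsv[127,270],'table',hsv[130,240],hsv[105,280],hsv[130,325])
for u,v in((404,186),(476,185),(476,217),(404,220)): print('B top',onz(w2,u*k,v*k,66))
print('shoulder',onz(w2,436*k,227*k,20),onz(w2,436*k,223*k,30),'tip',onz(w2,436*k,272*k,20), 'face at z30 approx')
for n,u,v,z in(('base',459,154,6),('base',748,163,6),('base',453,271,6),('anv front top L',492,184,39),('anv front topR',542,184,39),('stop topL',546,186,39),('stop bot L',543,226,39),('stop botR',562,227,39),('stop top R',564,186,39),('pad',503,303,39),('pad',536,296,39),('pivotjaw',612,244,40),('hp',705,289,40),('screw',465,250,6),('screw',733,172,6)):
    print(n,onz(w1,u*k,v*k,z))
c=cv2.resize(w1['pixels'][90:215,280:512,::-1],None,fx=3.4,fy=3.4,interpolation=cv2.INTER_CUBIC)
cv2.imwrite('pics/c1.png',c)
E
```

```text
oak [ 15  92 189] [ 16  92 180] table [ 14 105 183] [ 14 106 171] [ 14 102 183]
B top [476.1 329.8  66. ]
B top [477.  276.1  66. ]
B top [453.4 274.8  66. ]
B top [450.9 329.6  66. ]
shoulder [440.1 301.   20. ] [444.7 302.   30. ] tip [399.6 299.8  20. ] face at z30 approx
base [674.8 115.4   6. ]
base [ 667.4 -137.7    6. ]
base [570.5 117.    6. ]
anv front top L [650.3  92.3  39. ]
anv front topR [650.3  51.9  39. ]
stop topL [648.7  48.5  39. ]
stop bot L [616.5  47.9  39. ]
stop botR [615.7  32.   39. ]
stop top R [648.7  33.9  39. ]
pad [549.4  76.6  39. ]
pad [555.8  48.2  39. ]
pivotjaw [601.6 -11.1  40. ]
hp [562.4 -97.1  40. ]
screw [590.5 106.6   6. ]
screw [ 659.8 -126.3    6. ]
```

View pics/c1.png

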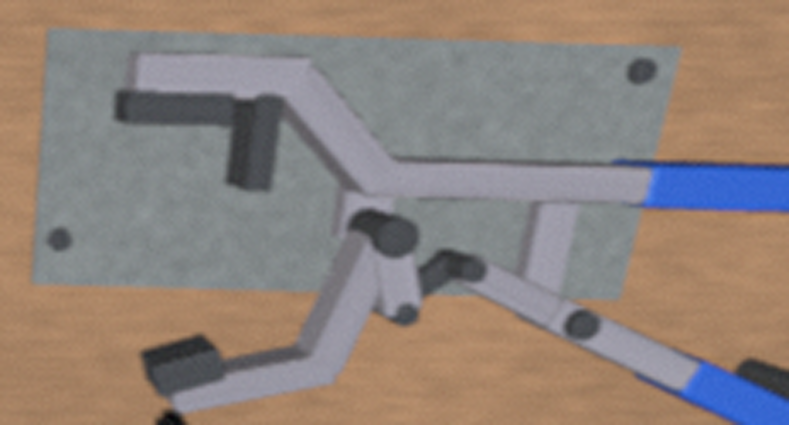

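Emit:
apply_moves --pt "0.15 0 29 15 0" --pt "0.15 0 28.5 15.5 -1.6" --pt "0.15 40 0 0 0" --pt "0.15 40 0 0 0" --pt "0.15 40 0 0 0" --pt "0.15 30 0 0 0" --pt "0.15 15 0 0 0" --pt "0.15 8.6 0 0 0" --pt "0.15 0 0 0 0"

```text
t: 3.75
eef_pos: [468.1, 299.1, 51.1]
tcp_rot: [-1.052, 1.569, -2.595]
ft_force: [-1.2, 0.1, 0.1]
opening: 0.847
```

Emit:
apply_moves --pt "1 0 0 0 0" --pt "1 0 0 0 0" --pt "1 0 0 0 0" --pt "1 0 0 0 0" --pt "1 0 0 0 0" --pt "1 0 0 0 0"

```text
t: 4.35
eef_pos: [468.2, 300.1, 52.7]
tcp_rot: [1.91, 1.569, 0.367]
ft_force: [-0.3, -0.6, 6.3]
opening: 0.589
```

```bash
python3 - <<'E'
from h import *
k=1/1.5625
w1=np.load('w1.npy',allow_pickle=True).item()
f=lambda a,b,z:onz(w1,280+(a-.5)/3.4,90+(b-.5)/3.4,z)
for n,a,b,z in(('anvL',124,122,39),('anvR',232,124,39),('stopT',250,97,39),('stopB',241,188,39),('stop R',280,97,39),('stop Rb',272,190,39),('jawpivot',397,236,42),('hp',582,324,40),('padL',150,360,39),('padL2',143,354,39),('padR',222,355,39),('blueL',648,190,39),('baseTL',48,30,6),('baseTR',680,47,6),('baseBL',34,283,6),('baseBR',617,299,6),('hole',641,71,6),('hole',60,239,6)): print(n,f(a,b,z))
E
```

```text
anvL [640.5  89.9  39. ]
anvR [639.7  49.4  39. ]
stopT [649.5  43.6  39. ]
stopB [615.8  43.6  39. ]
stop R [649.5  32.4  39. ]
stop Rb [615.1  31.7  39. ]
jawpivot [597.8 -17.1  42. ]
hp [562.2 -96.9  40. ]
padL [546.8  73.6  39. ]
padL2 [549.4  76.6  39. ]
padR [548.9  44.7  39. ]
blueL [ 615.1 -112.2   39. ]
baseTL [674.7 115.1   6. ]
baseTR [ 668.2 -139.1    6. ]
baseBL [571.1 117.1   6. ]
baseBR [ 564.  -135.9    6. ]
hole [ 659.  -125.4    6. ]
hole [590.2 106.7   6. ]
```

Gripped: opening 0.589 × 95 = 56 mm, which is the block's width. Next I lift and carry it over the mouth.

Emit:
apply_moves --pt "1 -20 0 0 0" --pt "1 -35 0 0 0" --pt "1 -35 15 22 0" --pt "1 0 27 39 0" --pt "1 0 27 39 0" --pt "1 0 27 39 0" --pt "1 0 27 39 0" --pt "1 0 20 28 0" --pt "1 0 10 14.5 3.1" --pt "1 0 0 0 0"

```text
t: 5.35
eef_pos: [627.8, 81.7, 141.5]
tcp_rot: [-0.492, 1.57, -2.092]
ft_force: [-0.0, 0.5, -0.9]
opening: 0.586
```

```bash
python3 - <<'E'
from h import *
s,R=tool();print(s['eef_pos'],s['joints'].round(3),s['opening']);print(R.round(3))
w=shot('wrist');np.save('w3.npy',w)
cv2.imwrite('pics/w3.png',cv2.resize(w['pixels'][60:260,120:400,::-1],None,fx=2.8,fy=2.8,interpolation=cv2.INTER_CUBIC))
E
```

```text
[627.81605963  81.69243626 141.54495986] [ 0.025  0.591  1.624 -0.     0.926  1.626] 0.5862870385166484
[[-0.    1.   -0.03]
 [-0.   -0.03 -1.  ]
 [-1.   -0.    0.  ]]
```

View pics/w3.png

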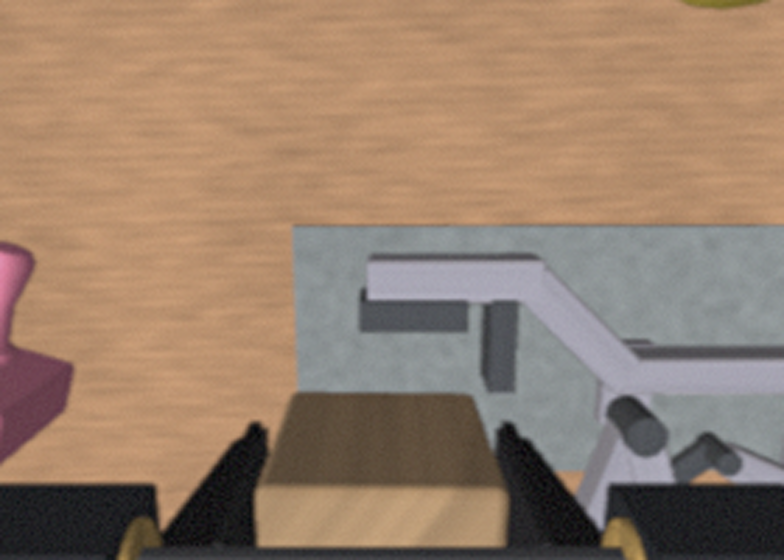

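```bash
python3 - <<'E'
from h import *
w=np.load('w3.npy',allow_pickle=True).item()
f=lambda a,b,z:onz(w,120+(a-.9)/2.8,60+(b-.9)/2.8,z)
z0=141.5-52.7
for n,a,b,z in(('back top L',258,486,z0+66),('back top R',507,486,z0+66),('back bot L',296,393,z0),('back bot R',470,393,z0),('anvL',360,332,39),('anvR',468,332,39),('stop top',487,302,39),('stop topfaceB',487,391,39),('stopR',517,302,39),('baseTL',293,226,6)):
  print(n,f(a,b,z))
E
```

```text
back top L [636.1 107.7 154.8]
back top R [634.4  54.2 154.8]
back bot L [634.7 106.9  88.8]
back bot R [633.1  54.5  88.8]
anvL [640.6  88.7  39. ]
anvR [639.5  49.4  39. ]
stop top [650.4  42.6  39. ]
stop topfaceB [616.6  42.3  39. ]
stopR [650.   31.9  39. ]
baseTL [676.1 114.6   6. ]
```

Emit:
apply_moves --pt "1 25 2 0 0" --pt "1 30 0 0 0" --pt "1 15 0 0 0" --pt "1 8 0 0 0" --pt "1 3 0 0 0" --pt "1 0 0 0 0"

```text
t: 6.0
eef_pos: [629.1, 84.0, 61.5]
tcp_rot: [1.427, 1.57, -0.169]
ft_force: [0.0, 0.8, -1.0]
opening: 0.582
```

Emit:
apply_moves --pt "1 0 0 4 0" --pt "1 0 0 3 0" --pt "1 0 0 2 0" --pt "1 0 0 0 0"

```text
t: 6.4
eef_pos: [628.8, 74.3, 61.4]
tcp_rot: [1.37, 1.57, -0.227]
ft_force: [-0.3, -0.6, -0.4]
opening: 0.587
```

Emit:
apply_moves --pt "1 1 0 1.5 0" --pt "1 1 0 1 0" --pt "1 0 0 1 0" --pt "1 0 0 0 0"

```text
t: 6.8
eef_pos: [628.6, 71.1, 58.9]
tcp_rot: [-0.825, 1.571, -2.422]
ft_force: [0.7, -0.1, -1.7]
opening: 0.586
```

Emit:
apply_moves --pt "1 0 2 0 0" --pt "1 0 1 0 0" --pt "1 0 0 0 0"

```text
t: 7.1
eef_pos: [631.8, 71.2, 59.0]
tcp_rot: [1.244, 1.571, -0.352]
ft_force: [0.7, -0.5, -0.5]
opening: 0.587
```

Emit:
apply_moves --pt "1 0 0.5 1 0" --pt "1 0 0 1 0" --pt "1 0 0 0 0"

```text
t: 7.4
eef_pos: [632.1, 69.9, 59.0]
tcp_rot: [2.898, 1.57, 1.301]
ft_force: [0.5, 5.3, -1.9]
opening: 0.589
```

Emit:
apply_moves --pt "1 0 1 0 0" --pt "1 0 1 0 0" --pt "1 0 0 0 0"

```text
t: 7.7
eef_pos: [632.6, 69.9, 58.9]
tcp_rot: [-1.788, 1.567, 2.899]
ft_force: [-5.8, 5.3, 2.9]
opening: 0.588
```

Emit:
apply_moves --pt "1 1 0 0 0" --pt "1 0 0 0 0" --pt "0.2 0 0 0 0" --pt "0.2 0 0 0 0" --pt "0.2 0 0 0 0" --pt "0.2 0 0 0 0" --pt "0.2 -20 0 0 0" --pt "0.2 -40 0 0 0" --pt "0.2 -40 0 0 0" --pt "0.2 -20 0 0 0"

```text
t: 8.7
eef_pos: [635.0, 69.0, 181.4]
tcp_rot: [1.564, 1.567, -0.033]
ft_force: [-0.2, -0.0, 0.7]
opening: 0.803
```

```bash
python3 - <<'E'
from h import *
s,R=tool();print(s['eef_pos'],s['joints'].round(3),s['opening']);go(590,50,260)
w=shot('wrist');np.save('w4.npy',w)
cv2.imwrite('pics/w4.png',cv2.resize(w['pixels'][80:280,120:400,::-1],None,fx=2.8,fy=2.8,interpolation=cv2.INTER_CUBIC))
E
```

```text
[634.97352623  68.98423865 181.42137557] [ 0.005  0.553  1.575 -0.     1.01   1.602] 0.8031405297959726
tool shift [-78.8 -44.2  20.1]
```

View pics/w4.png

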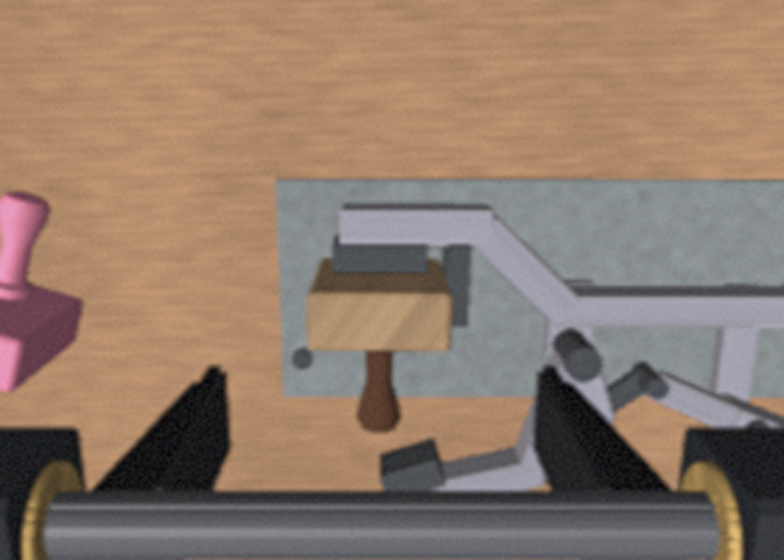

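The picture shows the hook seated: block (308–450, 290–350), back on the anvil, −y face on the stop, peg still proud, peg tip at (378,425) short of the pad. Next comes the handle. I'll shut the fingers and look from nearer.

Emit:
apply_moves --pt "1 0 -16 28 0" --pt "1 0 -23 40 0" --pt "1 0 -23 40 0" --pt "1 0 -23 40 0" --pt "1 0 -23 40 0" --pt "1 0 -23 40 0" --pt "1 0 -16 28 0" --pt "1 0 -10 18 0" --pt "1 0 0 0 0"

```text
t: 9.65
eef_pos: [468.9, -202.6, 177.8]
tcp_rot: [-1.136, 1.57, -2.735]
ft_force: [0.4, 0.3, 0.0]
opening: 0.099
```

```bash
python3 - <<'E'
from h import *
w=np.load('w4.npy',allow_pickle=True).item()
f=lambda a,b,z:onz(w,120+(a-.9)/2.8,80+(b-.9)/2.8,z)
for n,a,b,z in(('top',308,291,72),('top',450,294,72),('top',448,350,72),('top',308,346,72),('anvL',334,272,39),('anvR',428,272,39),('stop',447,250,39),('pegtip',378,428,26),('padR',437,441,39),('padL',381,457,39)):print(n,f(a,b,z))
s,R=tool();print(s['eef_pos'],s['joints'].round(3),s['opening'])
w=shot('wrist');np.save('w5.npy',w)
cv2.imwrite('pics/w5.png',cv2.resize(w['pixels'][60:280,100:512,::-1],None,fx=1.94,fy=1.94,interpolation=cv2.INTER_CUBIC))
E
```

```text
top [641.2  96.   72. ]
top [638.6  42.7  72. ]
top [616.4  43.5  72. ]
top [619.4  97.1  72. ]
anvL [640.4  88.3  39. ]
anvR [639.4  49.   39. ]
stop [648.5  41.   39. ]
pegtip [562.5  72.   26. ]
padR [561.7  45.7  39. ]
padL [554.5  70.9  39. ]
[ 468.93029625 -202.58636052  177.78761526] [-0.537  0.39   1.891 -0.     0.86   1.063] 0.09938794393226599
```

View pics/w5.png

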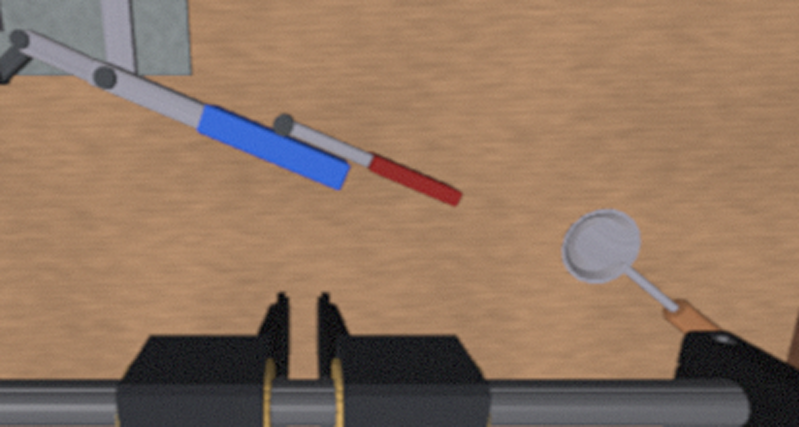

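```bash
python3 - <<'E'
from h import *
w=np.load('w5.npy',allow_pickle=True).item()
f=lambda a,b,z:onz(w,100+(a-.5)/1.94,60+(b-.5)/1.94,z)
for n,a,b,z in(('pivot',105,77,40),('outer0',200,132,40),('outer1',342,188,40),('inner0',212,106,40),('inner1',350,168,40),('leverpin',284,122,40),('tailUL',374,153,42),('tailUR',462,192,42),('tailLR',458,206,42),('tailLL',368,168,42),('spoon',600,245,5),('spoon left',562,247,5)):print(n,f(a,b,z))
E
```

```text
pivot [562.4 -97.   40. ]
outer0 [ 531.4 -146.7   40. ]
outer1 [ 497.2 -226.6   40. ]
inner0 [ 545.3 -154.5   40. ]
inner1 [ 508.6 -231.3   40. ]
leverpin [ 535.5 -194.3   40. ]
tailUL [ 517.  -244.8   42. ]
tailUR [ 493.1 -295.9   42. ]
tailLR [ 484.9 -294.1   42. ]
tailLL [ 508.6 -241.4   42. ]
spoon [ 447.7 -402.     5. ]
spoon left [ 447.  -376.7    5. ]
```

Emit:
apply_moves --pt "1 40 0 2 0" --pt "1 45 0 0 0" --pt "1 40 0 0 0" --pt "1 18 0 0 0" --pt "1 8 0 0 0" --pt "1 0 5 0 0" --pt "1 0 8 0 0" --pt "1 0 4 0 0" --pt "1 0 3 0 0" --pt "1 0 2 0 0"

```text
t: 10.7
eef_pos: [492.5, -203.4, 27.7]
tcp_rot: [1.004, 1.57, -0.593]
ft_force: [-0.4, -0.7, 0.6]
opening: 0.006
```

Emit:
apply_moves --pt "1 0 3 0 0" --pt "1 0 3 0 0" --pt "1 0 3 0 0" --pt "1 0 3 0 0" --pt "1 0 0 0 0"

```text
t: 11.2
eef_pos: [504.4, -203.7, 27.0]
tcp_rot: [1.045, 1.57, -0.552]
ft_force: [-0.0, -1.7, 0.1]
opening: 0.007
```

Emit:
apply_moves --pt "1 0 3 0 0" --pt "1 0 3 0 0" --pt "1 0 3 0 0" --pt "1 0 0 0 0"

```text
t: 11.6
eef_pos: [511.5, -203.5, 26.7]
tcp_rot: [-1.898, 1.567, 2.788]
ft_force: [-9.7, -1.3, 3.0]
opening: 0.006
```

Emit:
apply_moves --pt "1 0 2 0 0" --pt "1 0 2 0 0" --pt "1 0 2 0 0" --pt "1 0 0 0 0"

```text
t: 12.0
eef_pos: [517.0, -203.9, 26.6]
tcp_rot: [-1.845, 1.566, 2.841]
ft_force: [-10.8, -5.2, 1.6]
opening: 0.007
```

Now pressing the peg at about 11 N, so I'll use small steps.

Emit:
apply_moves --pt "1 0 2 0 0" --pt "1 0 2 0 0" --pt "1 0 2 0 0" --pt "1 0 0 0 0"

```text
t: 12.4
eef_pos: [523.6, -204.2, 26.6]
tcp_rot: [-1.821, 1.567, 2.865]
ft_force: [-8.9, -4.8, -0.6]
opening: 0.003
```

Emit:
apply_moves --pt "1 0 2 0 0" --pt "1 0 2 0 0" --pt "1 0 0 0 0"

```text
t: 12.7
eef_pos: [527.1, -204.3, 26.4]
tcp_rot: [-1.816, 1.566, 2.87]
ft_force: [-11.5, -6.5, -0.9]
opening: 0.005
```

Emit:
apply_moves --pt "1 0 2 0 0" --pt "1 0 2 0 0" --pt "1 0 0 0 0"

```text
t: 13.0
eef_pos: [530.9, -204.5, 26.3]
tcp_rot: [-1.797, 1.566, 2.889]
ft_force: [-12.1, -6.9, -0.9]
opening: 0.005
```

Emit:
apply_moves --pt "1 0 2 0 0" --pt "1 0 1 0 0" --pt "1 0 0 0 0"

```text
t: 13.3
eef_pos: [534.1, -204.6, 26.3]
tcp_rot: [-1.79, 1.566, 2.896]
ft_force: [-10.1, -7.2, -1.2]
opening: 0.003
```

Emit:
apply_moves --pt "1 0 1.5 0 0" --pt "1 0 1.5 0 0" --pt "1 0 0 0 0"

```text
t: 13.6
eef_pos: [537.9, -204.5, 26.4]
tcp_rot: [-1.853, 1.568, 2.833]
ft_force: [-5.7, -2.1, -2.6]
opening: 0.005
```

Emit:
apply_moves --pt "1 0 1 0 0" --pt "1 0 1 0 0" --pt "1 0 0 0 0"

```text
t: 13.9
eef_pos: [541.5, -204.7, 27.1]
tcp_rot: [1.195, 1.57, -0.402]
ft_force: [1.0, 0.3, 0.5]
opening: 0.007
```

The resistance vanished at x = 541, so it snapped. I'll back off and look.

Emit:
apply_moves --pt "1 0 -10 0 0" --pt "1 0 -15 0 0" --pt "1 -40 -10 0 0" --pt "1 -45 0 -20 0" --pt "1 -45 0 -40 0" --pt "1 -25 0 -40 0" --pt "1 0 0 0 0" --pt "1 0 0 0 0"

```text
t: 14.7
eef_pos: [508.2, -110.0, 174.9]
tcp_rot: [1.177, 1.569, -0.418]
ft_force: [0.4, 0.6, -0.6]
opening: 0.003
```

```bash
python3 - <<'E'
from h import *
s,R=tool();print(s['eef_pos'],s['joints'].round(3),s['ft_force'])
w=shot('wrist');np.save('w6.npy',w)
cv2.imwrite('pics/w6.png',cv2.resize(w['pixels'][20:260,100:512,::-1],None,fx=1.94,fy=1.94,interpolation=cv2.INTER_CUBIC))
E
```

```text
[ 508.19777282 -109.97735492  174.93737221] [-0.34   0.405  1.874 -0.     0.86   1.255] [ 0.38625415  0.57315604 -0.62936039]
```

View pics/w6.png

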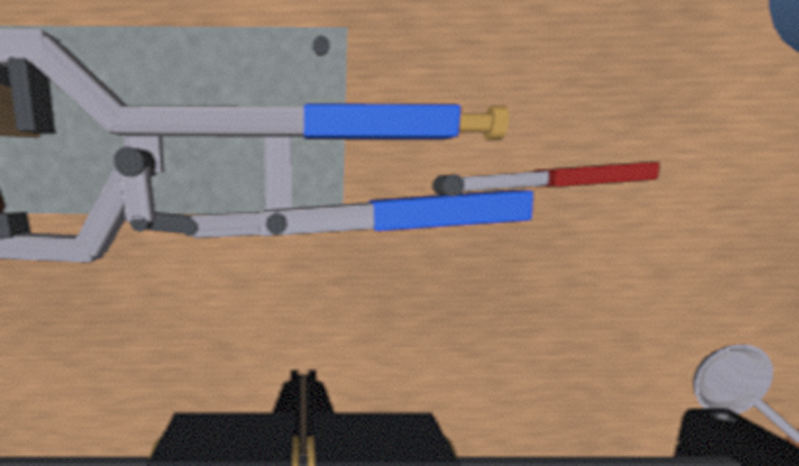

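The handle is now nearly parallel to the fixed one, past centre, with the pad on the peg at the left edge. The red tail spans (550–660, 165–185). I'll get its position and the pad's.

```bash
python3 - <<'E'
from h import *
w=np.load('w6.npy',allow_pickle=True).item()
f=lambda a,b,z:onz(w,100+(a-.5)/1.94,20+(b-.5)/1.94,z)
for n,a,b,z in(('pivot',277,223,40),('outer0',374,230,40),('outer1',531,220,40),('inner0',374,203,40),('leverpin',448,185,40),('tailUL',550,171,42),('tailUR',658,162,42),('tailLR',659,178,42),('tailLL',550,186,42),('fix end',460,138,39),('screw end',508,136,26),('spoonL',695,375,5)):print(n,f(a,b,z))
cv2.imwrite('pics/w7.png',cv2.resize(w['pixels'][10:180,20:180,::-1],None,fx=3.5,fy=3.5,interpolation=cv2.INTER_CUBIC))
go(600,-262,170)
E
```

```text
pivot [562.3 -97.2  40. ]
outer0 [ 557.1 -151.9   40. ]
outer1 [ 560.5 -240.2   40. ]
inner0 [ 572.  -151.7   40. ]
leverpin [ 580.7 -192.5   40. ]
tailUL [ 586.8 -247.2   42. ]
tailUR [ 590.  -305.4   42. ]
tailLR [ 581.6 -307.3   42. ]
tailLL [ 578.8 -248.    42. ]
fix end [ 605.1 -198.    39. ]
screw end [ 606.4 -228.8   26. ]
spoonL [ 450.  -378.1    5. ]
tool shift [  4.2  95.8 149. ]
```

View pics/w7.png

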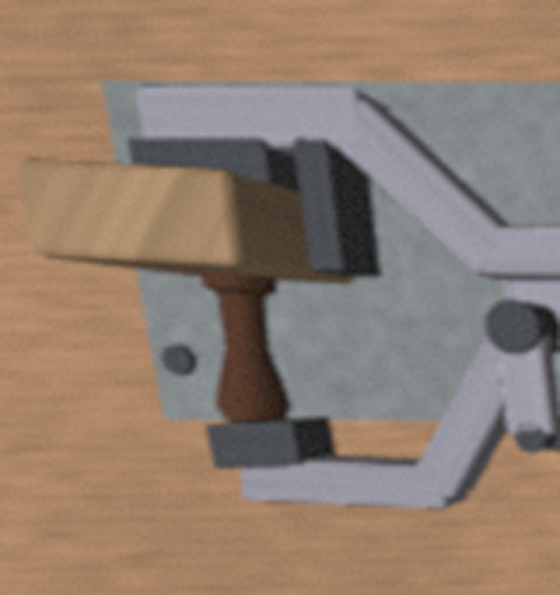

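The peg shoulder sits against the block and the pad is on the tip. The handle also snapped about 8 mm ahead of my finger, so it's locked. Next, the lever: I'll come down on the tail's fixed-handle side.

Emit:
apply_moves --pt "1 0 22 35 0" --pt "1 0 30 45 0" --pt "1 0 30 45 0" --pt "1 0 20 34 0" --pt "1 30 0 0 0" --pt "1 40 0 0 0" --pt "1 40 0 0 0" --pt "1 25 0 0 0" --pt "1 10 0 0 0" --pt "1 0 0 0 0"

```text
t: 15.75
eef_pos: [600.8, -265.7, 27.4]
tcp_rot: [-2.029, 1.567, 2.656]
ft_force: [0.2, -0.5, -0.2]
opening: 0.003
```

Emit:
apply_moves --pt "1 0 -3 0 0" --pt "1 0 -3 0 0" --pt "1 0 -3 0 0" --pt "1 0 -3 0 0" --pt "1 0 0 0 0"

```text
t: 16.25
eef_pos: [589.8, -265.0, 30.1]
tcp_rot: [1.037, 1.57, -0.56]
ft_force: [1.4, -0.4, 1.3]
opening: 0.005
```

Emit:
apply_moves --pt "1 0 -3 0 0" --pt "1 0 -3 0 0" --pt "1 0 -3 0 0" --pt "1 0 -2 0 0" --pt "1 0 0 0 0"

```text
t: 16.75
eef_pos: [578.9, -264.6, 29.4]
tcp_rot: [1.459, 1.57, -0.138]
ft_force: [3.3, 0.8, 0.7]
opening: 0.002
```

Emit:
apply_moves --pt "1 0 -2 0 0" --pt "1 0 -2 0 0" --pt "1 0 -2 0 0" --pt "1 0 -1 0 0" --pt "1 0 0 0 0"

```text
t: 17.25
eef_pos: [571.4, -264.4, 29.3]
tcp_rot: [-1.832, 1.57, 2.854]
ft_force: [0.1, -0.5, -0.1]
opening: 0.005
```

Emit:
apply_moves --pt "1 0 -3 0 0" --pt "1 0 -3 0 0" --pt "1 0 -3 0 0" --pt "1 0 -3 0 0" --pt "1 0 -3 0 0" --pt "1 0 0 0 0"

```text
t: 17.85
eef_pos: [556.5, -264.0, 29.4]
tcp_rot: [-1.791, 1.571, 2.896]
ft_force: [0.4, -0.7, 0.1]
opening: -0.001
```

Emit:
apply_moves --pt "1 0 -4 0 0" --pt "1 0 -4 0 0" --pt "1 0 -4 0 0" --pt "1 0 -4 0 0" --pt "1 0 0 0 0"

```text
t: 18.35
eef_pos: [540.4, -263.6, 29.4]
tcp_rot: [-1.846, 1.57, 2.84]
ft_force: [-0.3, -0.3, -0.4]
opening: 0.004
```

Emit:
apply_moves --pt "1 0 -4 0 0" --pt "1 0 -4 0 0" --pt "1 0 -4 0 0" --pt "1 0 -4 0 0" --pt "1 0 -4 0 0" --pt "1 0 -4 0 0" --pt "1 0 0 0 0"

```text
t: 19.05
eef_pos: [516.4, -263.0, 29.4]
tcp_rot: [-1.868, 1.57, 2.818]
ft_force: [0.4, -0.5, 0.7]
opening: 0.004
```

Emit:
apply_moves --pt "1 0 -4 0 0" --pt "1 0 -4 0 0" --pt "1 0 -4 0 0" --pt "1 0 -4 0 0" --pt "1 0 -3 0 0" --pt "1 0 0 0 0"

```text
t: 19.65
eef_pos: [497.6, -262.6, 29.5]
tcp_rot: [-0.262, 1.571, -1.859]
ft_force: [0.6, 0.1, 0.3]
opening: 0.004
```

Emit:
apply_moves --pt "1 0 15 0 0" --pt "1 0 15 0 0" --pt "1 0 15 0 0" --pt "1 -30 5 0 0" --pt "1 -45 0 -20 0" --pt "1 -45 -20 -40 0" --pt "1 -30 -20 -45 0" --pt "1 0 0 -45 0" --pt "1 0 0 -10 0" --pt "1 0 0 0 0"

```text
t: 20.65
eef_pos: [518.6, -116.2, 166.1]
tcp_rot: [0.749, 1.571, -0.846]
ft_force: [-0.6, -0.3, 0.3]
opening: 0.005
```

```bash
python3 - <<'E'
from h import *
s,R=tool();print(s['eef_pos'],s['ft_force'])
w=shot('wrist');np.save('w8.npy',w)
cv2.imwrite('pics/w8.png',cv2.resize(w['pixels'][0:270,40:440,::-1],None,fx=2,fy=2,interpolation=cv2.INTER_CUBIC))
E
```

```text
[ 518.59121002 -116.16940619  166.14650724] [-0.62772459 -0.33005088  0.32193532]
```

View pics/w8.png

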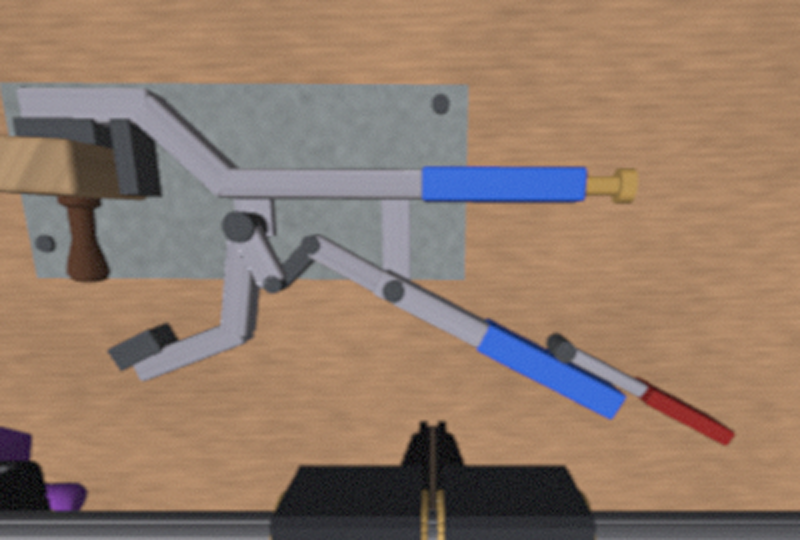

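The jaw stands far open (pad at (140,345)). The hook is still on the anvil and stop, with the peg home, and the lever lies along the handle as at rest. One numeric check, then I hand in.

```bash
python3 - <<'E'
from h import *
w=np.load('w8.npy',allow_pickle=True).item()
f=lambda a,b,z:onz(w,40+(a-.5)/2,(b-.5)/2,z)
P={n:f(a,b,z) for n,a,b,z in(('padL',108,350,39),('padR',165,325,39),('o0',480,348,40),('o1',612,418,40),('pin',562,349,40),('tail',688,411,42),('pegtip',88,280,26),('stopface',113,120,39))}
print(P)
O=np.array([587.3,-37.1])
for k in('padL','padR'):
    d=P[k][:2]-O;print(k,'local x',d[0]-.028*d[1])
an=lambda a,b:np.arctan2(*(P[b]-P[a])[:2]);print('handle',an('o0','o1'),'lever',an('pin','tail'),'rest diff before: handle .405 vs lever',np.arctan2(501-535.5,-269+194.3),np.arctan2(497.2-531.4,-226.6+146.7))
print(env.job_done())
E
```

```text
{'padL': array([533.3,  62.9,  39. ]), 'padR': array([546.6,  29.1,  39. ]), 'o0': array([ 529.8, -143.2,   40. ]), 'o1': array([ 486.8, -219. ,   40. ]), 'pin': array([ 528.2, -188.5,   40. ]), 'tail': array([ 490.8, -261.1,   42. ]), 'pegtip': array([570.7,  74.7,  26. ]), 'stopface': array([649.5,  38.2,  39. ])}
padL local x -56.8
padR local x -42.55359999999993
handle -2.625577755981494 lever -2.665897434734801 rest diff before: handle .405 vs lever -2.708930230711289 -2.73715410794447
the job is handed in; nothing more can be done
None
```

The job is handed in; no verdict was reported.

I set the loose hook in the mouth until I felt it touch the end stop and the anvil (about 5 N each). I then squeezed the handle with closed fingers. The resistance was about 10–14 N, then vanished, and the handle snapped about 8 mm ahead of the fingers. After letting go I could see the peg shoulder against the block and the pad on the tip. I then pushed the red tail out to unlock the pliers and swung the handle wide open.

**Last checks:**
- **Hook:** the final picture shows it upright on the anvil and stop with the peg home; I measured its seat position only before the squeeze.
- **Pad:** its middle is at about x = −50 mm in the pliers' axes; the limit is −26 mm.
- **Robot:** clear of everything, wrist force under 1 N. The highest wrist force I read while working the pliers was about 14 N.
- **Run time:** about 21 s.

**Not confirmed:**
- **Lock:** judged from the vanished force and the picture; I couldn't measure the jaw force directly.
- **Lever:** its angle relative to the handle differed by about 0.07 rad from its rest angle in the earlier picture. The limit is 0.05 rad. I put this down to hand-picked pixels, since it was untouched and looked at rest.
- **Other goods:** the arm kept clear of them, but I didn't measure them again at the end.

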